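# Fit the wide forehead pad on the head rest

## Robot

A 6-joint arm with a two-finger parallel gripper is mounted at the origin on the work surface. World frame = base frame: x ahead of the robot, y to its left, z up, the work surface at z = 0. Lengths are in m, angles in rad, forces in N, time in s.
With the tool pointing down it reaches from about 0.35 to 0.8 m from the base axis. Payload 7.3 kg.
Tool frame: the origin (TCP) lies between the finger pads; the fingertips stand 25 mm ahead of it and the grasp point (between the pads) lies 6 mm ahead of it (r.tip_extent is the distance from the TCP to the fingertips, in m); z points along the fingers, y is the line along which they close (so a half turn about z gives the same grasp; the last joint's range is limited). The gripper opens to 85 mm and grips with 20 to 120 N. Pads are 22 mm wide; open, the fingers measure 114 mm over their backs; the gripper's body (76 mm by 85 mm) begins 54 mm behind the grasp point. The pads swing forward as they close: fully open they stand 13 mm farther back than shut.
Start: joints at [1.19, 0.342, 1.524, -0, 1.275, -0.146], TCP at [0.122, 0.511, 0.256] pointing down, gripper open.
Joint ranges: [-2.53, 2.53], [-0.77, 2.02], [0.04, 2.7], [-1, 4.14], [0.28, 2.66], [-3.11, 3.11]. Speed limits (rad/s): [2.57, 2.57, 3.14, 3.14, 3.14, 3.14].

## Interface

Orientations are given as a unit quaternion [x, y, z, w].
In Python, from workcell import r, command_gripper, optics gives the robot as it stands. The module is installed in compiled form; this text tells all that it offers. Calls block until the motion is done:
- r.reach(position, orientation): joint-space move of the TCP to a pose.
- r.move_straight(position, orientation=None, speed=0.15, max_force=None): straight line of the TCP; orientation=None keeps the orientation; speed is the mean speed in m/s. With max_force (N) it stops when the force on the tool has changed by that much, and returns True; else False.
- r.movej(angles): joint-space move.
- command_gripper(opening, force=None): finger opening in m; force is the grip in N (None keeps the last); returns when the fingers have stopped.
- r.hold(seconds).
- r.solve_ik(position, orientation): joint angles nearest the present ones, or None.
- r.read_state(): the state.
- optics.get_image(name): name is "scene" or "top" or "wrist"; returns (picture, depth): 480x640x3 uint8, red, green, blue; 480x640 float32, m along the optical axis (not along the pixel's ray), 0 where there is no reading.
- optics.camera_model(name): a dict with "K" (3x3 intrinsics, pixels), "R" (3x3) and "t" (3): a world point X has camera coordinates R X + t; the wrist camera has in their place "tool_from_camera" (4x4, takes a point from camera to tool coordinates, whose origin is the TCP and whose axes are the flange's). Camera axes: x right, y down, z forward; pixel columns grow to the right and rows downward; lengths in m; the calibration is good to about 2 mm. The wrist camera is an equidistant fisheye: a pixel r from the principal point sees the ray r / f radians off the axis. A picture is of the moment at which its call begins: read the wrist's pose just before it. camera_model takes no time and is no camera call.
A pose or a line that the arm cannot do raises r.PlanningError and nothing moves.
- r.finish_job(): hands the job in; it is judged then, once.
The state is a dict: "time_s": time; "joint_positions": joint angles; "dq": joint speeds; "tau": joint torques, N m; "eef_pos": TCP position; "eef_rot": TCP orientation; "contact_force": force on the tool from outside, world axes, zero at the start; "torque": the same for the moment, N m; "grip_width": finger opening in m; "grip_force": force on a finger pad.
Only numpy, scipy, OpenCV 4.12 (cv2) and the standard library are available. Lean on these libraries where they do the work, as an engineer would, in place of code of your own. Each camera call takes 0.05 s, during which the arm holds its last target. There are 200 camera calls.

## Task

Get the head rest ready for an adult patient: lift the wider of the two forehead pads off the drying rack and hang it over the head rest's forehead bar, cushioned side towards the robot, fully down on the bar and centred between its posts; then swing the keeper arm down flat over the end of the pad and let go. The pad is freshly disinfected, so do not let it come down to the table, and leave the narrow pad, the bottle and the eye paddle where they are.

Things in the scene. Friction and masses are not known exactly. Their poses are not given: they have to be found in the camera images.
- rest: Head rest, fixed, left or right of the rack, turned up to 0.3 rad: grey base 130 x 320 mm, two white posts, low chin cup (67 mm high) between them, level forehead bar on top. Origin under the base's centre, on the table. The bar runs along y; the patient's side is -x, roughly towards the robot.
- bar_mid (a point): Middle of the top face of the aluminium forehead bar, 210 mm above the table; axes as the head rest. The bar is 20 mm thick (x), 22 mm deep, clear along y from -130 to +110 mm; black post heads (top 212 mm up) at both ends, and the keeper's hinge bracket at +125 mm.
- keeper_hinge (a point): Hinge axis of the keeper arm, on the +y end of the forehead bar: at (0, 125, 15) mm from bar_mid in the head rest's frame; axes as bar_mid. The hinge axis lies along x.
- keeper (a joint): Keeper arm angle (rad): 0 = closed, arm level over the bar, pointing along -y, 2 mm above a seated pad's cap; pi/2 = straight up; up to 1.9 = leaning outward. Starts 1.2 to 1.8. Stays where it is left; about 1 N at the knob moves it. Steel arm 16 mm wide, 6 mm thick, with a black cross knob near its end. Upright, its tip is 315 mm above the table.
- keeper_knob (a point): Centre of the keeper's black knob, a cylinder 16 mm in diameter and 28 mm long (along the hinge axis), 80 mm from the hinge along the arm and 5 mm off the arm's middle plane, on the side that is the top when closed.
- wide_pad_cap (a point): Centre of the cap of the wider forehead pad, a rigid white plastic saddle of inverted-U section, 120 mm long (y), 0.08 to 0.17 kg. Cap 38 mm wide (x), 10 mm thick: its top is 5 mm above, the face that sits on a bar 5 mm below. Legs hang from it, inner faces 28 mm apart; outer faces 38 mm apart, plain down to 25 mm below this point. x points from cushion (front) to rear, z up.
- wide_pad_face (a point): Middle of the wide pad's black rubber cushion face: at (-31, 0, -48) mm from wide_pad_cap; same axes. The cushion covers the front leg (at -x) from 30 to 66 mm below wide_pad_cap. The front leg ends 67 mm, the rear leg (at +x) 55 mm below wide_pad_cap, both flared outward at the lower ends to ease them over a bar.
- narrow_pad_cap (a point): The same saddle but 70 mm long (y), hanging beside the wide one on the same rack bar; not to be moved. Centre of its cap; axes as the wide pad's.
- rack: Drying rack: grey foot 120 x 360 mm, steel bar 20 mm thick along y at 130 mm (top) above the table, between two flat posts at y = +-168 mm whose tops are 136 mm up. The two pads hang on it centred about 150 mm apart, either order, cushions towards -x (roughly towards the robot). Origin under the centre of the foot, on the table. Fixed, turned up to 0.3 rad.
- bottle_mid (a point): Clear bottle, 50 mm in diameter, 140 mm high, standing between and beyond rack and head rest; a bystander. Its centre, half-way up.
- occluder_mid (a point): Black eye paddle, lying flat, 180 mm long (y), 6 mm thick, disc 56 mm in diameter; a bystander. Point near its middle.
Things that resemble listed ones, but are neither listed nor needed, are in the scene too. Leave any green look-alike of the part that bears wide_pad_cap alone.

How it is judged:
On the way, in this order (a step that is already met when the one before it is completed fails the run):
1. the wide pad is lifted clear of the drying rack (height (world z) of wide_pad_cap above 0.225 m), for 0.1 s.
2. the wide pad is down on the forehead bar with the keeper still open (distance between wide_pad_cap and bar_mid below 0.025 m and z of wide_pad_cap in the frame of bar_mid below 0.009 m and x of wide_pad_face in the frame of bar_mid below -0.015 m and value of joint keeper above 0.6 rad), for 0.2 s.
At the end, for the whole second after the job is handed in: The wide pad sits on the forehead bar, level within 0.12 rad, its cap down on the bar (within 4 mm), its middle within 15 mm of the bar's middle along the bar, cushion on the patient's side; the keeper is closed to within 0.12 rad; all at rest (z of wide_pad_cap in the frame of bar_mid between 0.001 and 0.009 m and x of wide_pad_cap in the frame of bar_mid between -0.008 and 0.008 m and y of wide_pad_cap in the frame of bar_mid between -0.015 and 0.015 m and x of wide_pad_face in the frame of bar_mid below -0.015 m and angle between wide_pad_cap's own z axis and vertical below 0.12 rad and value of joint keeper below 0.12 rad and linear speed of wide_pad below 0.02 m/s); the robot touches nothing.
It fails at once if the narrow pad is moved more than 20 mm (distance of narrow_pad_cap from where it was at the start of the episode above 0.02 m).
It fails at once if the bottle is moved more than 25 mm or tipped (distance of bottle_mid from where it was at the start of the episode above 0.025 m or angle between bottle_mid's own z axis and vertical above 0.4 rad).
It fails at once if the eye paddle is moved more than 25 mm (distance of occluder_mid from where it was at the start of the episode above 0.025 m).
It fails at once if the wide pad comes down to the table (height (world z) of wide_pad_cap below 0.08 m).
It also fails if it takes over 64 s, if anything falls off the work surface, if the arm or the gripper's body presses on something with over 40 N, if the wrist force passes 120 N, or if a joint passes its speed limit or range.

## Working session

There is one attempt and no reset: what is moved stays moved. The work goes in short steps, each a Python script; the robot and the scene stay as the last script left them, time stands still between calls to the robot, and variables do not carry over. Pictures are saved under pics/ and viewed, at most 10 in all, crops included, and the job is handed in when it is done.

```bash
mkdir -p pics
python3 - <<'E'
from workcell import r,optics
import cv2,numpy as np
for n in("scene","top"):
    p,d=optics.get_image(n); cv2.imwrite(f"pics/{n}0.png",p[:,:,::-1]); np.savez(f"{n}0.npz",p=p,d=d,**optics.camera_model(n))
    m=optics.camera_model(n); print(n,np.round(m["K"],1).tolist(),np.round(m["R"],3).tolist(),np.round(m["t"],3))
print(r.read_state()["eef_rot"], r.tip_extent)
E
```

```text
scene [[621.5, 0.0, 326.4], [0.0, 621.5, 235.8], [0.0, 0.0, 1.0]] [[-0.27, 0.963, 0.008], [0.586, 0.171, -0.792], [-0.764, -0.209, -0.611]] [ 0.102 -0.216  1.716]
top [[538.8, 0.0, 322.5], [0.0, 538.8, 237.7], [0.0, 0.0, 1.0]] [[-0.001, -1.0, 0.026], [-0.993, -0.002, -0.121], [0.121, -0.026, -0.992]] [0.008 0.553 1.248]
[ 1.17134338e-01  9.93115853e-01 -6.51300890e-04 -1.61193792e-04] 0.025
```

View pics/scene0.png

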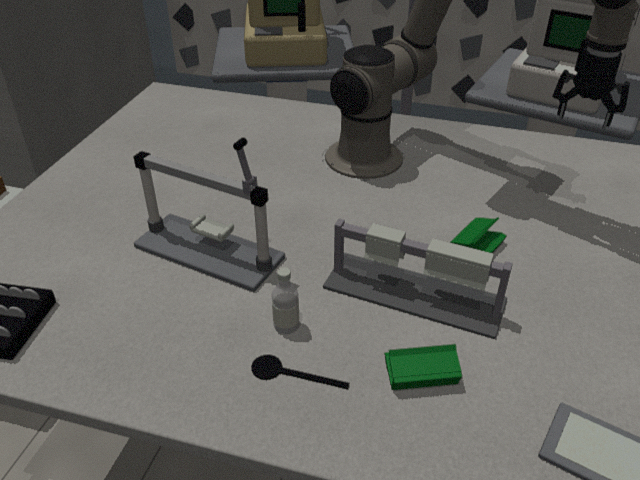

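View pics/top0.png

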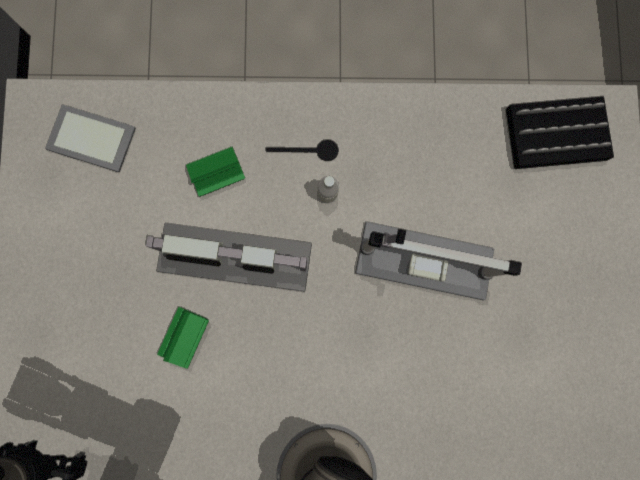

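The top view shows the wide pad at (190,249) and the narrow pad at (258,258) on the rack. The rest is on the right: keeper end (+y) at (376,239), knob at (401,236). The pad candidates are the white 120 mm saddle at top (190,249) / scene (460,262), the white short one at (258,258), and green saddles at (215,171) and (183,337) lying on the table. The long white one on the rack fits. I'll measure it and confirm with a crop.

```bash
cat > h.py <<'E'
import numpy as np,cv2
def cloud(f):
    z=np.load(f); K,R,t,d=z["K"],z["R"],z["t"],z["d"]
    v,u=np.indices(d.shape); c=np.stack([(u-K[0,2])/K[0,0]*d,(v-K[1,2])/K[1,1]*d,d],-1)
    return z["p"],np.where(d[...,None]>0,(c-t)@R,np.nan)
def rect(P,m):
    (c,s,a)=cv2.minAreaRect((P[m][:,:2]*1000).astype(np.float32)); b=cv2.boxPoints((c,s,a))
    e=max(b[1]-b[0],b[2]-b[1],key=np.linalg.norm); e=e*np.sign(e[1])
    return np.round(c,1),np.round(s,1),round(float(np.arctan2(-e[0],e[1])),3)
E
python3 - <<'E'
from h import *
for f in("top0","scene0"):
    p,P=cloud(f+".npz"); x,y,z=np.moveaxis(P,-1,0); g=p.astype(int); br=g.sum(2)
    def comps(name,m,mn):
        n,l,s,_=cv2.connectedComponentsWithStats(m.astype(np.uint8))
        for i in range(1,n):
            if s[i,4]>mn: k=l==i; print(f,name,s[i],*rect(P,k),"zmed %.4f"%np.median(z[k]),"med",np.round(np.median(P[k],0),3))
    R=(x>.25)&(x<.9)&(abs(y)<.7)
    comps("pads",R&(z>.133)&(z<.150)&(br>330),60)
    comps("bar",R&(z>.195)&(z<.222)&(br>200),60)
    comps("blackhi",R&(z>.195)&(br<110)&(y<0),15)
    comps("keeper",R&(z>.235)&(y<.1),8)
z=np.load("scene0.npz")["p"]; cv2.imwrite("pics/c1.png",cv2.resize(np.hstack([z[200:340,310:520],z[120:260,120:330]]),None,fx=1.9,fy=1.9,interpolation=2)[:,:,::-1])
E
```

```text
top0 pads [324 176  11  11  91] [666.7  -3.8] [22.2 22.1] -0.813 zmed 0.1404 med [ 0.666 -0.004  0.14 ]
top0 pads [162 235  57  24 965] [520.7 298.1] [121.4  38. ] -0.136 zmed 0.1399 med [0.521 0.298 0.14 ]
top0 pads [241 245  34  22 566] [501.1 152.7] [72. 38.] -0.131 zmed 0.1397 med [0.5   0.151 0.14 ]
top0 bar [ 389  240  125   31 1202] [ 498.9 -250.8] [256.5  23.5] -0.191 zmed 0.2097 med [ 0.497 -0.256  0.21 ]
top0 blackhi [395 230  11  13  99] [ 522.4 -130.6] [14.3 25.2] 1.317 zmed 0.3104 med [ 0.523 -0.13   0.31 ]
top0 blackhi [369 232  14  15 161] [529.7 -96.8] [24.4 25.7] 1.356 zmed 0.2115 med [ 0.529 -0.097  0.212]
top0 blackhi [506 261  15  14 134] [ 470.5 -381.1] [22.  25.5] 1.338 zmed 0.2120 med [ 0.47  -0.379  0.212]
top0 keeper [387 228  19  16 198] [ 524.5 -127.8] [22.3 27.8] 1.321 zmed 0.3077 med [ 0.524 -0.127  0.308]
scene0 pads [367 223  39  19 422] [498.7 151.6] [72.8 40.7] -0.142 zmed 0.1403 med [0.501 0.154 0.14 ]
scene0 pads [427 238  66  28 805] [518.7 299.2] [119.1  42.3] -0.161 zmed 0.1404 med [0.521 0.3   0.14 ]
scene0 pads [277 267  14   9  92] [ 6.665e+02 -2.000e-01] [21.9 23.2] 1.011 zmed 0.1400 med [ 0.666 -0.001  0.14 ]
scene0 bar [140 151 103  39 744] [ 495.8 -258.1] [273.3  27.9] -0.206 zmed 0.2097 med [ 0.5   -0.246  0.21 ]
scene0 blackhi [234 138  13  13  99] [ 526.8 -126.2] [15.4 25.9] 1.066 zmed 0.3073 med [ 0.531 -0.127  0.307]
scene0 blackhi [134 152  15  13 107] [ 474.6 -378.9] [23.7 25.7] 1.344 zmed 0.2095 med [ 0.481 -0.379  0.21 ]
scene0 blackhi [250 186  17  17 203] [533.1 -95.5] [26.  26.5] 1.299 zmed 0.2084 med [ 0.539 -0.093  0.208]
scene0 keeper [233 137  18  42 347] [ 523.3 -125.2] [23.6 33.2] 1.259 zmed 0.2806 med [ 0.527 -0.125  0.281]
```

View pics/c1.png

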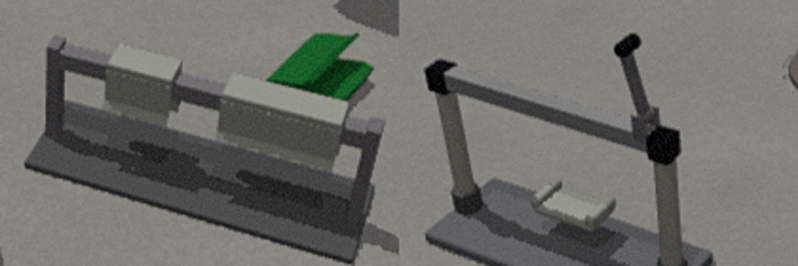

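The crop confirms it: the left panel shows the long white saddle on the rack (the wide pad) beside the short one, with the green look-alike lying behind. The right panel shows the keeper near-upright at the +y end. Next I grasp and lift.

```bash
cat >> h.py <<'E'
from scipy.spatial.transform import Rotation as Ro
def quat(yaw,s=1):
    y=s*np.array([np.cos(yaw),np.sin(yaw),0]); z=np.array([0,0,-1.]); return Ro.from_matrix(np.stack([np.cross(y,z),y,z],1)).as_quat()
MID=np.array([.5005,-.2395,.210]); YAW=-.203
def W(x,y,z): c,s=np.cos(YAW),np.sin(YAW); return MID+[c*x-s*y,s*x+c*y,z]
E
python3 - <<'E'
from workcell import r,command_gripper,optics
from h import *
p=np.array([.5207,.2985,.138]); up=lambda z:[p[0],p[1],z]
for s in(1,-1):
    print(s,[None if j is None else np.round(j,2) for j in (r.solve_ik(p,quat(-.136,s)),r.solve_ik(W(0,0,.19),quat(YAW,s)),r.solve_ik(W(0,0,.01),quat(YAW,s)),r.solve_ik(W(0,120,.1) if 0 else W(0,.14,.1),quat(YAW,s)))])
c=[(abs(r.solve_ik(p,quat(-.136,s))[5])+abs(r.solve_ik(W(0,0,.01),quat(YAW,s))[5]),s) for s in(1,-1)]; s=min(c)[1]; print("s",s)
q=quat(-.136,s)
r.reach(up(.26),q); command_gripper(.085)
print(r.move_straight(up(.138),speed=.12,max_force=10))
w=command_gripper(.03,60); st=r.read_state(); print(st["grip_width"],st["grip_force"],st["eef_pos"])
r.move_straight(up(.24),speed=.1); r.move_straight(up(.40),speed=.2)
st=r.read_state(); print(st["time_s"],st["grip_width"],st["grip_force"],st["contact_force"],st["eef_pos"])
P,d=optics.get_image("scene"); cv2.imwrite("pics/held.png",P[:,:,::-1]); np.savez("held.npz",p=P,d=d,**optics.camera_model("scene"))
E
```

```text
1 [array([ 0.39,  0.59,  1.47, -0.  ,  1.09,  0.53]), array([-0.58,  0.34,  1.14, -0.  ,  1.66, -0.38]), array([-0.58,  0.43,  1.5 , -0.  ,  1.22, -0.38]), array([-0.33,  0.33,  1.39, -0.  ,  1.42, -0.13])]
-1 [array([ 0.39,  0.59,  1.47, -0.  ,  1.09, -2.61]), array([-0.58,  0.34,  1.14, -0.  ,  1.66,  2.76]), array([-0.58,  0.43,  1.5 , -0.  ,  1.22,  2.76]), array([-0.33,  0.33,  1.39, -0.  ,  1.42,  3.01])]
s 1
False
0.037079560226536586 61.989186108112335 [0.52094093 0.29863767 0.13855915]
5.7583 0.03663166857476226 61.49848133325577 [ 0.34990048 -0.11220186 -2.13393657] [0.5204547  0.2983863  0.39849312]
```

View pics/held.png

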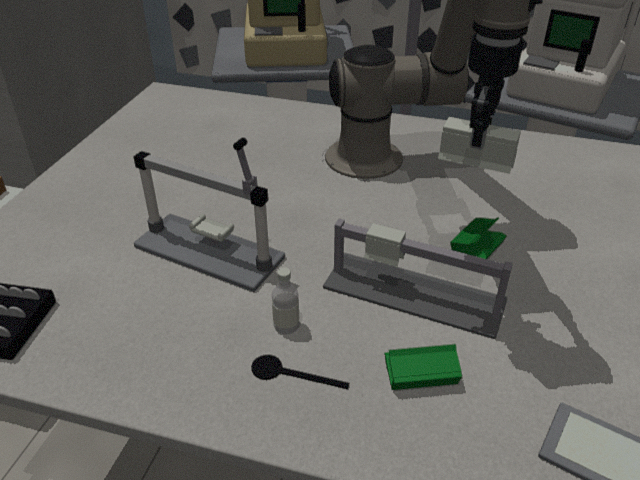

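The wide pad is held at (480,142), level, and the narrow pad is undisturbed at (385,243). Next I carry it above the bar and check alignment.

Run:
```python
from workcell import r,optics
from h import *
q=quat(YAW)
r.move_straight(W(0,0,.19),q,speed=.2)
r.move_straight(W(0,0,.085),q,speed=.12); r.hold(.3)
st=r.read_state(); print(st["time_s"],st["eef_pos"],st["grip_width"])
z={}
for n in("top","scene"):
    p,d=optics.get_image(n); cv2.imwrite(f"pics/a_{n}.png",p[:,:,::-1]); np.savez(f"a_{n}.npz",p=p,d=d,**optics.camera_model(n))
    p,P=cloud(f"a_{n}.npz"); L=P-MID; c,s=np.cos(YAW),np.sin(YAW); L=np.stack([c*L[...,0]+s*L[...,1],-s*L[...,0]+c*L[...,1],L[...,2]],-1)
    br=p.astype(int).sum(2)
    for nm,m in(("cap top",(L[...,2]>.078)&(L[...,2]<.095)),("rear face",(L[...,2]>.03)&(L[...,2]<.075)&(L[...,0]>.01)&(L[...,0]<.04))):
        m=m&(abs(L[...,1])<.075)&(abs(L[...,0])<.06)&(br>180)
        if m.sum()>30:
            q_=L[m]*1000; print(n,nm,m.sum(),np.percentile(q_,[1,50,99],axis=0).round(1).tolist())
            A=np.c_[q_[:,1:],np.ones(len(q_))]; print(" x~y,z fit",np.linalg.lstsq(A,q_[:,0],rcond=None)[0].round(3)); A=np.c_[q_[:,:2],np.ones(len(q_))]; print(" z~x,y fit",np.linalg.lstsq(A,q_[:,2],rcond=None)[0].round(3))
a=cv2.imread("pics/a_top.png")[190:320,330:540]; b=cv2.imread("pics/a_scene.png")[80:280,100:330]
cv2.imwrite("pics/a.png",np.hstack([cv2.resize(a,(400,300)),cv2.resize(b,(400,300))]))
```

```text
9.975 [ 0.50060135 -0.23957004  0.29538981] 0.03701434511452106
top cap top 514 [[-16.9, -51.4, 79.2], [2.5, 36.5, 86.7], [20.8, 59.5, 90.7]]
 x~y,z fit [ 3.600e-02  5.270e-01 -4.487e+01]
 z~x,y fit [ 1.9000e-02 -3.0000e-03  8.6629e+01]
scene cap top 522 [[-18.7, -56.7, 78.4], [7.0, 27.4, 85.9], [21.6, 61.8, 89.5]]
 x~y,z fit [-6.10000e-02 -1.78500e+00  1.58283e+02]
 z~x,y fit [-7.8000e-02 -0.0000e+00  8.5593e+01]
scene rear face 982 [[14.6, -58.8, 30.5], [19.5, 7.8, 49.0], [26.3, 61.3, 74.6]]
 x~y,z fit [-2.0000e-03 -6.3000e-02  2.2761e+01]
 z~x,y fit [-2.0170e+00  5.0000e-03  8.9681e+01]
```

View pics/a.png

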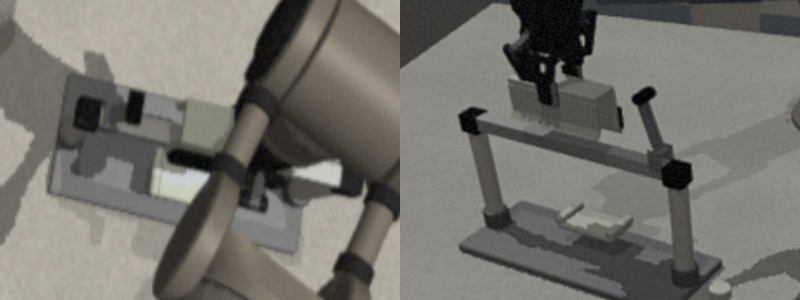

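The pad is parallel to the bar and within about 1–2 mm of centre. The scene crop shows it above the bar, cushion towards the robot. Lowering it now.

Run:
```python
from workcell import r,command_gripper,optics
from h import *
q=quat(YAW)
print(r.move_straight(W(-.001,-.001,.03),q,speed=.08,max_force=12)); print(r.read_state()["eef_pos"][2],r.read_state()["contact_force"])
if r.read_state()["eef_pos"][2]<.243:
    print(r.move_straight(W(-.001,-.001,.006),q,speed=.04,max_force=10))
    st=r.read_state(); print(st["time_s"],st["eef_pos"]-MID,st["contact_force"])
    if st["eef_pos"][2]<.224:
        command_gripper(.07); r.hold(.3)
        e=r.read_state()["eef_pos"]; r.move_straight([e[0],e[1],.36],speed=.15)
        r.reach(W(-.17,.16,.16),q); r.hold(.2)
        z={}
        for n in("top","scene"):
            p,d=optics.get_image(n); cv2.imwrite(f"pics/b_{n}.png",p[:,:,::-1]); np.savez(f"b_{n}.npz",p=p,d=d,**optics.camera_model(n))
            p,P=cloud(f"b_{n}.npz"); L=P-MID; c,s=np.cos(YAW),np.sin(YAW); L=np.stack([c*L[...,0]+s*L[...,1],-s*L[...,0]+c*L[...,1],L[...,2]],-1)
            br=p.astype(int).sum(2); m=(L[...,2]>.004)&(L[...,2]<.02)&(abs(L[...,1])<.09)&(abs(L[...,0])<.04)&(br>180)
            print(n,m.sum(),np.percentile(L[m]*1000,[1,50,99],axis=0).round(1).tolist())
            k=(L[...,2]>.07)&(abs(L[...,0])<.04)&(L[...,1]>.08)&(L[...,1]<.19); print("knob",k.sum(),np.median(L[k]*1000,0) if k.any() else 0)
        a=cv2.imread("pics/b_top.png")[190:320,330:540]; b=cv2.imread("pics/b_scene.png")[80:280,100:330]
        cv2.imwrite("pics/b.png",np.hstack([cv2.resize(a,(400,300)),cv2.resize(b,(400,300))]))
```

```text
False
0.24047785245692346 [ 0.08352313 -0.18478747 -0.86870841]
True
11.45 [-0.00137088 -0.0006693   0.00854192] [-1.80092658  0.24230024  4.05097524]
top 1097 [[-17.8, -60.3, 4.9], [0.7, -0.7, 9.8], [19.6, 58.2, 14.6]]
knob 126 [  0.24760011 111.56475341  99.76501474]
scene 709 [[-20.4, -58.3, 4.4], [3.4, 3.8, 9.7], [20.2, 60.6, 12.7]]
knob 174 [  3.68708324 114.24858901  94.70713831]
```

View pics/b.png

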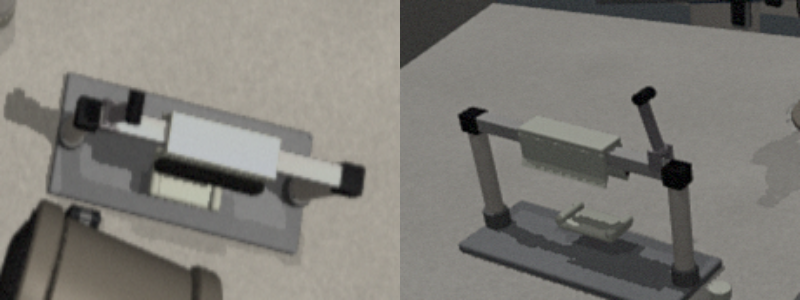

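The pad is seated: cap top is 9.8 mm above the bar and it is centred within 1 mm. The keeper is untouched, with its knob near local (0,112,95) mm. Next I swing the keeper down by pushing the knob.

Run:
```python
from workcell import r,command_gripper,optics
from h import *
q=quat(YAW); r.move_straight(W(-.17,.150,.16),q)
command_gripper(0.0,30)
r.move_straight(W(0,.150,.115),q,speed=.15)
T=r.tip_extent
def tip(th,g=0):
    n=np.array([np.sin(th),np.cos(th)]); k=np.array([.125-.08*np.cos(th)+.005*np.sin(th),.015+.08*np.sin(th)+.005*np.cos(th)])
    b=k+.008*n+np.array([.011,-.008])*np.sin(th); return W(0,b[0],b[1]+T+g)
for th in np.linspace(1.34,.12,9):
    if r.move_straight(tip(th),q,speed=.08,max_force=15): print("force at",th,r.read_state()["contact_force"]); break
else:
    print(r.move_straight(tip(0,-.003),q,speed=.03,max_force=6))
    st=r.read_state(); print(st["time_s"],st["eef_pos"]-tip(0),st["contact_force"])
    e=st["eef_pos"]; r.move_straight([e[0],e[1],.36],speed=.15)
    r.reach(W(-.17,.16,.16),q); r.hold(.3)
    for n in("top","scene"):
        p,d=optics.get_image(n); cv2.imwrite(f"pics/c_{n}.png",p[:,:,::-1]); np.savez(f"c_{n}.npz",p=p,d=d,**optics.camera_model(n))
        p,P=cloud(f"c_{n}.npz"); L=P-MID; c,s=np.cos(YAW),np.sin(YAW); L=np.stack([c*L[...,0]+s*L[...,1],-s*L[...,0]+c*L[...,1],L[...,2]],-1)
        br=p.astype(int).sum(2); m=(L[...,2]>.004)&(L[...,2]<.016)&(abs(L[...,1])<.09)&(abs(L[...,0])<.04)&(br>180)
        print(n,m.sum(),np.percentile(L[m]*1000,[1,50,99],axis=0).round(1).tolist())
        k=(L[...,2]>.02)&(L[...,2]<.12)&(abs(L[...,0])<.03)&(L[...,1]>.0)&(L[...,1]<.08)&(br<130); print("knob",k.sum(),np.percentile(L[k]*1000,[5,50,95],axis=0).round(1).tolist() if k.any() else 0)
a=cv2.imread("pics/c_top.png")[190:320,330:540]; b=cv2.imread("pics/c_scene.png")[80:280,100:330]
cv2.imwrite("pics/c.png",np.hstack([cv2.resize(a,(400,300)),cv2.resize(b,(400,300))]))
```

```text
True
19.9583 [ 0.00048381  0.00078337 -0.00031065] [-1.58276343  1.11952547  4.70644781]
top 987 [[-18.0, -60.4, 5.1], [0.0, -7.1, 10.1], [19.8, 81.2, 15.7]]
knob 77 [[-11.1, 40.7, 22.7], [-0.4, 46.5, 26.6], [10.2, 51.8, 29.7]]
scene 601 [[-19.5, -58.3, 4.2], [6.5, -4.9, 9.5], [20.3, 75.8, 15.1]]
knob 66 [[-10.1, 44.7, 21.0], [4.2, 50.5, 24.6], [14.5, 54.7, 27.9]]
```

View pics/c.png

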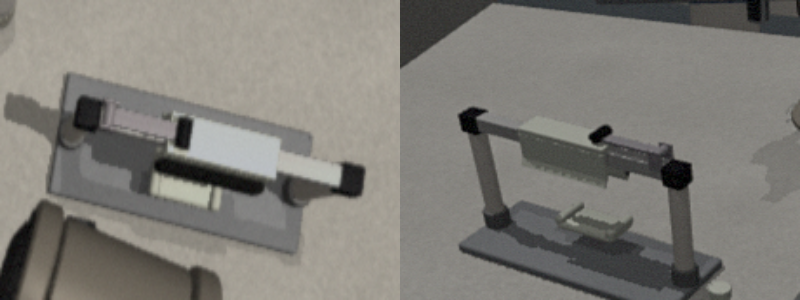

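The keeper lies flat over the pad's end: its knob is at local y 46 mm with its top about 28 mm above the bar, as it should be when closed. The pad is still seated and the robot is clear.

```bash
python3 -c "
from workcell import r
print(r.finish_job())"
```

```text
the job is handed in; nothing more can be done
None
```

I hung the wide pad on the forehead bar, centred within about 1 mm and with its cushion towards the robot, closed the keeper flat over its end, and handed the job in at about 21 s; the hand-in returned no verdict.

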